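Draw the packing blade from under a stack and home it in its keeper

ROBOT

A 7-joint arm with a two-finger parallel gripper is mounted at the origin on the work surface. World frame = base frame: x ahead of the robot, y to its left, z up, the work surface at z = 0. Lengths are in m, angles in rad, forces in N, time in s.
With the tool pointing down it reaches from about 0.375 to 0.925 m from the base axis. Payload 3.1 kg.
Tool frame: the origin (TCP) lies between the finger pads; the fingertips stand 19 mm ahead of it and the grasp point (between the pads) is the TCP; z points along the fingers, y is the direction in which the jaws open and shut (so a half turn about z gives the same grasp; the last joint's range is limited). The gripper opens to 85 mm and grips with 20 to 120 N. Pads are 22 mm wide; open, the fingers measure 114 mm over their backs; the gripper's body (76 mm by 85 mm) begins 54 mm behind the grasp point. The pads swing forward as they close: fully open they stand 13 mm farther back than shut.
Start: joints at [-1.303, 0.383, 0.044, 1.598, -0.018, 1.161, -0.05], TCP at [0.232, 0.607, 0.25] pointing down, gripper open.
Joint ranges: [-2.61, 2.61], [-0.41, 2.15], [-1.48, 1.57], [0, 2.5], [-1.57, 4.71], [0.05, 1.97], [-2.85, 2.85]. Speed limits (rad/s): [2.79, 2.79, 3.14, 3.14, 3.14, 3.14, 3.14].

INTERFACE

Orientations are given as a unit quaternion [x, y, z, w].
In Python, from bench import move_ptp, movel, move_j, move_gripper, pause, inverse_kinematics, read_camera, camera_params, MotionError, sign_off, look_for, tip_of, read_time_s, read_qpos, read_joint_vel, read_effort, read_eef_pos, read_tcp_rot, read_ft_force, read_ft_torque, read_finger_gap gives the robot as it stands. Calls block until the motion is done:
- move_ptp(position, orientation): joint-space move of the TCP to a pose.
- movel(position, orientation=None, speed=0.15): straight line of the TCP; orientation=None keeps the orientation; speed is the mean speed in m/s.
- move_j(angles): joint-space move.
- move_gripper(opening, effort=None): finger opening in m; effort is the grip in N (None keeps the last); returns when the fingers have stopped.
- pause(seconds).
- inverse_kinematics(position, orientation): joint angles nearest the present ones, or None.
- read_camera(name): name is "scene" or "top"; returns the picture (480x640x3 uint8, red, green, blue); there is no depth.
- camera_params(name): a dict with "K" (3x3 intrinsics, pixels), "camera_from_world" (4x4, takes a point from world to camera coordinates). Camera axes: x right, y down, z forward; pixel columns grow to the right and rows downward; lengths in m; the calibration is good to about 2 mm. A picture is of the moment at which its call begins. camera_params takes no time and is no camera call.
A pose or a line that the arm cannot do raises MotionError and nothing moves.
- sign_off(): hands the job in, once; it reports no verdict.
Trained networks look in the newest picture that a camera, given by its name, has taken for a name from the list of things; names that differ only in an ending like _2 or _b are one class to them, and where a whole thing is asked for, a point or a joint stands for the part that bears it (a point fixed in the world has none). Each returns a list of dicts, best first, with "confidence" (0 to 1); they miss things now and then, are a little off and sometimes report something else, mostly with a low value. They report only what shows in the picture. A call takes as long as a camera call. They do not tell look-alikes from the thing itself.
- look_for(camera, name): "at" ([column, row] in pixels, amid what is visible of it).
- tip_of(camera, name): "at" ([column, row] in pixels: a listed point, or the origin of a listed thing).
Readings, each from a call of its own:
- read_time_s(): time.
- read_qpos(): joint angles.
- read_joint_vel(): joint speeds.
- read_effort(): joint torques, N m.
- read_eef_pos(): TCP position.
- read_tcp_rot(): TCP orientation.
- read_ft_force(): force on the tool from outside, world axes, zero at the start.
- read_ft_torque(): the same for the moment, N m.
- read_finger_gap(): finger opening in m.
Only numpy, scipy, OpenCV 4.12 (cv2) and the standard library are available. Lean on these libraries where they do the work, as an engineer would, in place of code of your own. Each camera call takes 0.05 s, during which the arm holds its last target. There are 200 camera calls.

TASK

Take the upright lug of the long steel packing blade and draw the blade lengthways out from under the stack (manifold cover, rubber block, needle gauge), through the slot in the stand's fence, so that the stack comes to rest on the shelf still stacked and upright; do not touch the stack. Keep sliding the blade on the shelf into the low grey keeper until you feel its nose bear on the sprung stop hidden inside, keep it lightly pressed there for about half a second without ramming it, then let go so that it stays resting against the stop. Leave the valve spools standing in the stand.

Things in the scene. Friction and masses are not known exactly. Their poses are not given: they have to be found in the camera images.
- stand: Fixed dark steel stand. Origin on the shelf; x = draw direction, stack to keeper; z up. Fence at x=0..8 mm, 134 mm wide, 45 mm high, foot slot 62 wide x 9 mm high centred on y=0 for the blade; the stack starts 2-14 mm behind it and its face x=0 holds it back. Side bars 20 mm high at y=+-64 mm run to a block of four spool sockets at x=-209..-165 mm, 22 mm high.
- keeper: Fixed grey hooded pocket, 146 long, 16 mm high. Origin on the shelf at mid-mouth, x = inwards. Mouth flares from 64 to 47 mm; inside 47 wide, 12 mm high, shelf as floor. Mouth about 243 mm from the fence face. A hidden sprung stop (buffer) is inside; its free face is 85 to 117 mm in (varies, not reported), yields 1 mm per 2.5 N (damped), at most 12 mm.
- blade: Steel blade, 0.55 kg, flat on the shelf under the stack: 310 x 40 x 4 mm (last 15 mm of nose 26 mm wide). Origin on its underside below the lug; x = to the nose, z up. Lug: upright post 20 x 20 mm, top 60 mm above the underside. Tail end x=-160 mm, nose end x=+150 mm. Nose starts about 18 mm short of the keeper's mouth; travel to clear the stack is about 88 mm.
- blade_tail (a point): Middle of the blade's tail end face, 2 mm above its underside; axes as the blade.
- blade_nose (a point): Middle of the blade's nose end face, 2 mm above its underside; axes as the blade.
- cover: Cast aluminium manifold cover, bottom part of the stack, lying on the tail part of the blade: 70 (x) x 90 (y) x 24 mm, about 0.4 kg, four screw bosses at its corners. Origin at the centre of its underside, z up. When the blade is out it drops 4 mm on to the shelf.
- bumper: Grey-black rubber block 50 x 50 x 30 mm, 0.1 kg, lying on the cover. Origin at the centre of its underside, z up.
- gauge: Brass needle gauge fitting standing on the rubber block: round foot 36 mm across, stem, round dial 34 mm across, 59 mm tall in all, 0.11 kg. Origin at the centre of its underside, z up.
- spool1: Ground steel valve spool, 24 mm diameter, 92 mm tall, standing in a socket of the stand. Origin at the centre of its underside, z up.
- spool2: Valve spool like spool1, in the next socket.
- spool3: Valve spool like spool1, in the next socket.
- spool4: Valve spool like spool1, in the last socket.
Things that resemble listed ones, but are neither listed nor needed, are in the scene too. Of the things shaped like the cover, the aluminium one is meant. Several things have the shape of the keeper; the one meant has the colours described above.

How it is judged:
On the way, in this order (a step that is already met when the one before it is completed fails the run):
1. the blade's tail is out through the fence, clear of the stack, and the gauge still stands (x of blade_tail in the frame of stand above 0.002 m and angle between gauge's own z axis and vertical below 0.5 rad), for 0.05 s.
2. the blade's nose is inside the keeper and is held pressed on the sprung stop with 3 to 20 N (x of blade_nose in the frame of keeper above 0.083 m and contact force between blade and buffer between 3 and 20 N), for 0.2 s.
At the end, for the whole second after the job is handed in: Blade flat on the shelf, released, at rest, tail clear beyond the fence face, nose touching the sprung stop in the keeper (0.2 N or more). Cover flat on the shelf behind the fence, block on it (centres within 15 mm), gauge upright on the block (18 mm, 0.1 rad), at rest (x of blade_tail in the frame of stand above 0.002 m and x of blade_nose in the frame of keeper above 0.083 m and contact force between blade and buffer above 0.2 N and height (world z) of each of blade, cover below 0.003 m and angle between blade's own z axis and vertical below 0.03 rad and angle between cover's own z axis and vertical below 0.05 rad and x of cover in the frame of stand below -0.02 m and horizontal distance between bumper and cover below 0.015 m and angle between bumper's own z axis and vertical below 0.07 rad and horizontal distance between gauge and bumper below 0.018 m and angle between gauge's own z axis and vertical below 0.1 rad and linear speed of each of blade, cover below 0.01 m/s and linear speed of gauge below 0.02 m/s).
It fails at once if the blade presses on the keeper or its stop with more than 25 N (contact force between blade and keeper above 25 N).
It fails at once if the robot touches the stack (contact force between any of the arm, the fingers and cover above 0.5 N or contact force between any of the arm, the fingers and bumper above 0.5 N or contact force between any of the arm, the fingers and gauge above 0.5 N).
It fails at once if the gauge topples (angle between gauge's own z axis and vertical above 0.6 rad).
It fails at once if a spool is knocked out or over (distance of any of spool1, spool2, spool3, spool4 from where it was at the start of the episode above 0.015 m).
It also fails if it takes over 58 s, if anything falls off the work surface, if the arm or the gripper's body presses on something with over 40 N, if the wrist force passes 120 N, or if a joint passes its speed limit or range.

## Working session

There is one attempt and no reset: what is moved stays moved. The work goes in short steps, each a Python script; the robot and the scene stay as the last script left them, time stands still between calls to the robot, and variables do not carry over. Pictures are saved under pics/ and viewed, about 8 in all and at most 12, crops included, and the job is handed in when it is done.

```bash
mkdir -p pics; cat > h.py <<'E'
import numpy as np, cv2
from bench import *
def cam(n):
    p=camera_params(n); return np.array(p["K"]),np.array(p["camera_from_world"])
def proj(n,P):
    K,T=cam(n); c=T[:3,:3]@np.array(P)+T[:3,3]; u=K@c; return u[:2]/u[2]
def ray(n,px):
    K,T=cam(n); R=T[:3,:3]; return -R.T@T[:3,3], R.T@np.linalg.inv(K)@np.array([px[0],px[1],1.])
def atz(n,px,z):
    o,d=ray(n,px); return o+d*(z-o[2])/d[2]
def tri(a,b):
    A=[];B=[]
    for n,p in (a,b):
        o,d=ray(n,p); d=d/np.linalg.norm(d); M=np.eye(3)-np.outer(d,d); A.append(M);B.append(M@o)
    x=np.linalg.lstsq(np.vstack(A),np.hstack(B),rcond=None)[0]; return x
E
python3 - <<'E'
from h import *
for n in("scene","top"):
    im=read_camera(n); cv2.imwrite(f"pics/{n}0.png",im[:,:,::-1])
    for t in("blade","blade_tail","blade_nose","stand","keeper","cover","gauge","bumper"):
        print(n,t,[(np.round(d["at"]),round(d["confidence"],2)) for d in tip_of(n,t)[:4]])
    print("L",[(np.round(d["at"]),round(d["confidence"],2)) for d in look_for(n,"keeper")[:4]])
    print("B",[(np.round(d["at"]),round(d["confidence"],2)) for d in look_for(n,"blade")[:4]])
    K,T=cam(n);print((-T[:3,:3].T@T[:3,3]).round(3))
print(read_time_s(),read_ft_force(),read_tcp_rot())
E
```

```text
scene blade [(array([274., 232.]), 0.63)]
scene blade_tail [(array([348., 280.]), 0.89)]
scene blade_nose [(array([217., 191.]), 0.69)]
scene stand [(array([304., 255.]), 0.76), (array([216., 191.]), 0.75), (array([382., 320.]), 0.51)]
scene keeper [(array([290., 146.]), 0.58), (array([211., 187.]), 0.55)]
scene cover [(array([204., 285.]), 0.76), (array([326., 266.]), 0.75)]
scene gauge [(array([318., 250.]), 0.66), (array([319., 255.]), 0.41)]
scene bumper [(array([317., 258.]), 0.62)]
L [(array([182., 167.]), 0.94), (array([264., 125.]), 0.63)]
B [(array([264., 217.]), 0.81)]
[0.844 0.57  0.848]
top blade [(array([356., 254.]), 0.66)]
top blade_tail [(array([277., 262.]), 0.72), (array([430., 242.]), 0.65)]
top blade_nose [(array([432., 241.]), 0.76), (array([220., 247.]), 0.48)]
top stand [(array([319., 255.]), 0.83)]
top keeper [(array([438., 236.]), 0.61), (array([355., 256.]), 0.29)]
top cover [(array([302., 264.]), 0.91), (array([346., 169.]), 0.58)]
top gauge [(array([304., 259.]), 0.76), (array([275., 264.]), 0.2)]
top bumper [(array([304., 256.]), 0.68)]
L [(array([477., 231.]), 0.83), (array([483., 330.]), 0.79), (array([371., 252.]), 0.32)]
B [(array([370., 251.]), 0.66)]
[0.446 0.136 0.961]
1.1 [-0.4307601  -0.35094359 -0.31141118] [ 1.81827021e-01  9.83330532e-01  1.33504501e-06 -7.89146303e-06]
```

View pics/scene0.png

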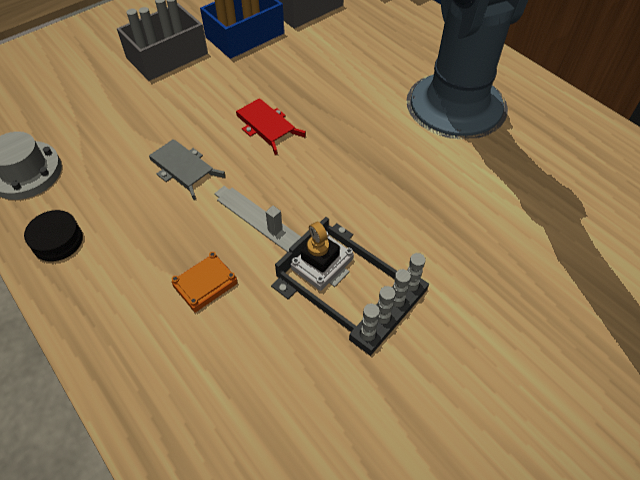

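View pics/top0.png

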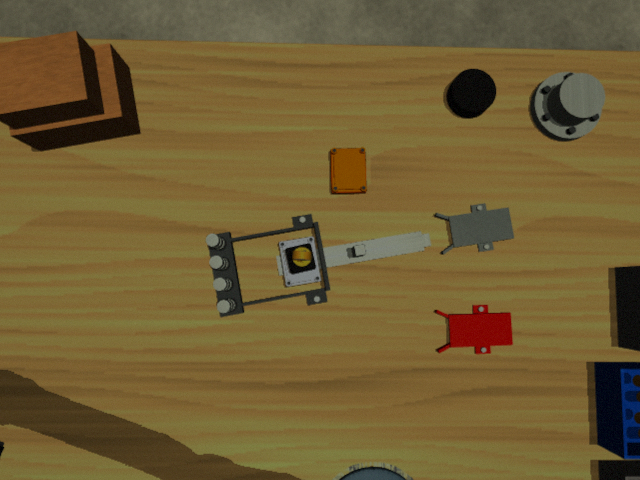

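The grey keeper is at top (477,231) / scene (182,167), and the red one at top (483,330) is a decoy. The aluminium cover is under the stack at top (302,264), and the orange one at (346,169) is a decoy. The blade lug is at top (358,251) / scene (273,218). Next I'll measure these and take a close crop.

```bash
python3 - <<'E'
from h import *
a=atz
print("nose top",atz("top",(430,241),.002),"scene",atz("scene",(217,191),.002))
print("tail top",atz("top",(277,262),.002),"scene",atz("scene",(348,280),.002))
print("stand",atz("top",(319,255),0),atz("scene",(304,255),0))
print("keeper",atz("top",(438,236),0),atz("scene",(211,187),0))
print("tri nose",tri(("top",(430,241)),("scene",(217,191))))
im=cv2.imread("pics/top0.png")
c=cv2.resize(im[190:290,310:520],None,fx=3.8,fy=3.8,interpolation=cv2.INTER_CUBIC);cv2.imwrite("pics/ct.png",c)
im=cv2.imread("pics/scene0.png")
c=cv2.resize(im[120:270,140:340],None,fx=4,fy=4,interpolation=cv2.INTER_CUBIC);cv2.imwrite("pics/cs.png",c)
E
```

```text
nose top [ 0.53823302 -0.11669345  0.002     ] scene [ 0.54877299 -0.11670418  0.002     ]
tail top [0.49298814 0.18960655 0.002     ] scene [0.48198835 0.19655858 0.002     ]
stand [0.5078803  0.10630252 0.        ] [0.50845962 0.10649245 0.        ]
keeper [ 0.54873992 -0.13359604  0.        ] [ 5.51641104e-01 -1.34387898e-01  1.11022302e-16]
tri nose [ 0.54235938 -0.1221989  -0.00870233]
```

View pics/ct.png

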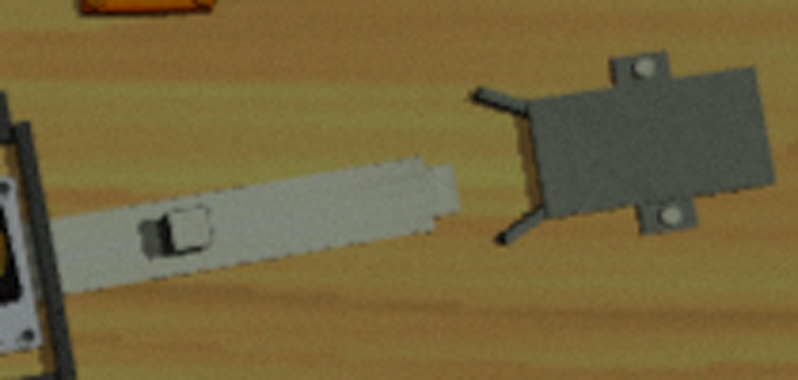

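View pics/cs.png

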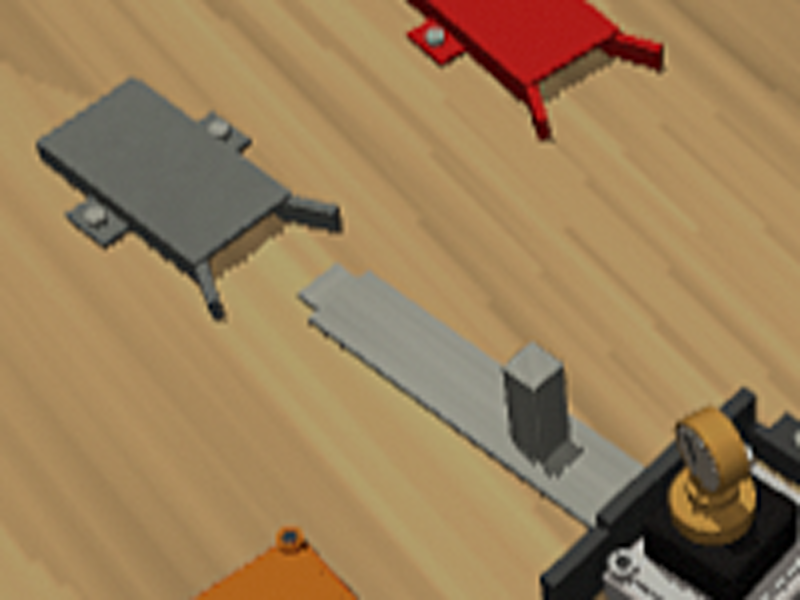

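The close crops confirm the choice: the grey keeper has its mouth towards the blade nose, and the lug top sits at crop px (190,228) in the top view and (534,366) in the scene view. Now I'll compute poses from these edges.

```bash
python3 - <<'E'
from h import *
T=lambda x,y:(310+(x+.5)/3.8-.5,190+(y+.5)/3.8-.5)
S=lambda x,y:(140+(x+.5)/4-.5,120+(y+.5)/4-.5)
def show(n,p,q): d=(q-p)[:2]; print(n,p[:2].round(4),q[:2].round(4),"len",np.linalg.norm(d).round(4),"ang",np.degrees(np.arctan2(d[1],d[0])).round(2))
print("lug tri",tri(("top",T(190,228)),("scene",S(534,366))), "z=.06:",atz("top",T(190,228),.06),atz("scene",S(534,366),.06))
t=lambda x,y,z:atz("top",T(x,y),z); s=lambda x,y,z:atz("scene",S(x,y),z)
show("blade e1",t(55,217,.004),t(422,157,.004));show("blade e2",t(62,292,.004),t(434,231,.004))
show("blade sc e1",s(595,525,.004),s(312,322,0.002))
show("nose",t(459,189,.004),s(319,281,.004))
print("nose tri",tri(("top",T(459,189)),("scene",S(319,281))))
tk=[t(*p,.016) for p in((528,101),(548,217),(757,67),(775,183))]
sk=[s(*p,.016) for p in((198,262),(292,190),(40,148),(133,78))]
for n,k in(("T",tk),("S",sk)):
    show(n+" long1",k[0],k[2]);show(n+" long2",k[1],k[3]);show(n+" axis",(k[0]+k[1])/2,(k[2]+k[3])/2);show(n+" w",k[0],k[1])
print("kc tri",tri(("top",T(652,142)),("scene",S(166,169.5))))
f=[t(18,122,.045),t(75,378,.045)];show("fence",*f)
E
```

```text
lug tri [0.51577667 0.03103417 0.05788292] z=.06: [0.51489034 0.03191121 0.06      ] [0.51731631 0.03177678 0.06      ]
blade e1 [0.5242 0.0964] [ 0.5581 -0.0975] len 0.1969 ang -80.08
blade e2 [0.485  0.0924] [ 0.519  -0.1035] len 0.1989 ang -80.16
blade sc e1 [0.5264 0.0841] [ 0.5603 -0.0966] len 0.1838 ang -79.35
nose [ 0.5413 -0.1171] [ 0.5443 -0.1146] len 0.0039 ang 39.56
nose tri [ 0.54215313 -0.11873686 -0.00146079]
T long1 [ 0.5869 -0.1508] [ 0.6065 -0.2729] len 0.1236 ang -80.86
T long2 [ 0.526  -0.1605] [ 0.5452 -0.2809] len 0.122 ang -80.95
T axis [ 0.5564 -0.1557] [ 0.5759 -0.2769] len 0.1228 ang -80.9
T w [ 0.5869 -0.1508] [ 0.526  -0.1605] len 0.0617 ang -170.98
S long1 [ 0.5874 -0.1517] [ 0.6097 -0.2667] len 0.1172 ang -79.01
S long2 [ 0.5268 -0.1629] [ 0.5483 -0.2803] len 0.1194 ang -79.63
S axis [ 0.5571 -0.1573] [ 0.579  -0.2735] len 0.1183 ang -79.33
S w [ 0.5874 -0.1517] [ 0.5268 -0.1629] len 0.0617 ang -169.55
kc tri [ 0.56667586 -0.21774743  0.01196651]
fence [0.5686 0.1171] [0.4405 0.0875] len 0.1315 ang -167.01
```

```bash
cat >> h.py <<'E'
A=np.radians(-80.1); U=np.array([np.cos(A),np.sin(A)]); N=np.array([-U[1],U[0]])  # N points to +x
LUG=np.array([.516,.0318])
def quat(a):  # tool y along N (normal to draw dir a)
    ph=(a+np.pi/2+np.pi/2)/2; return [np.cos(ph),np.sin(ph),0,0]
E
python3 - <<'E'
from h import *
q0=quat(A)
cands=[q0,quat(A+2*np.pi)]
for q in cands: print(q,inverse_kinematics([*LUG,.12],q))
q=[c for c in cands if inverse_kinematics([*LUG,.12],c) is not None][0]
movel([*LUG,.25],q,speed=.3)
print(read_qpos(),read_time_s())
move_gripper(.05,40)
movel([*LUG,.035],speed=.12)
print(read_eef_pos(),read_ft_force(),read_time_s())
for n in("top","scene"): cv2.imwrite(f"pics/g_{n}.png",read_camera(n)[:,:,::-1])
a=cv2.imread("pics/g_top.png")[190:310,290:450];b=cv2.imread("pics/g_scene.png")[100:280,180:420]
f=lambda i:cv2.resize(i,(400,300),interpolation=cv2.INTER_CUBIC)
cv2.imwrite("pics/g.png",np.hstack([f(a),f(b)]))
E
```

```text
[np.float64(0.6434558647337789), np.float64(0.7654832134930881), 0, 0] [-0.6775531   0.34461217  0.61869948  2.04637349 -0.26898977  0.82901594
  0.26973709]
[np.float64(-0.6434558647337791), np.float64(-0.765483213493088), 0, 0] [-0.6775531   0.34461217  0.61869948  2.04637349 -0.26898977  0.82901594
  0.26973709]
[-0.6792425   0.13699842  0.58305172  1.93862724 -0.08548266  1.09045773
  0.11463175] 3.3917
[0.51661577 0.03190966 0.03563862] [-0.69756095  0.17504927  0.34652735] 5.775
```

View pics/g.png

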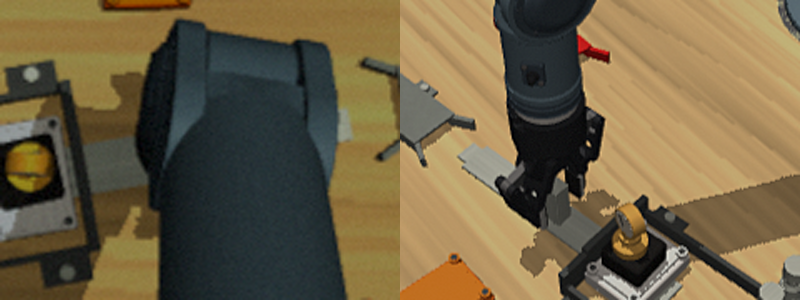

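Fingers straddle the lug (right crop about (560,200)) and the stack is untouched. Closing, then drawing the first stretch with a sideways correction of about 7.6 mm, since the keeper axis lies that far to +x.

```bash
cat > draw.py <<'E'
from h import *
def to(d,l,speed=.03):
    p=LUG+U*d+N*l; movel([*p,.035],speed=speed)
    f=np.array(read_ft_force()); e=np.array(read_eef_pos())[:2]-LUG
    print(f"d{d*1e3:.0f} act {e@U*1e3:.1f},{e@N*1e3:.1f} Fu {f[:2]@U:.2f} Fn {f[:2]@N:.2f} Fz {f[2]:.2f} t{read_time_s():.2f}")
    return f[:2]@U,f[:2]@N
E
python3 - <<'E'
from draw import *
move_gripper(0,60); print(read_finger_gap(),read_eef_pos(),read_ft_force())
for d in(.005,.012,.02): to(d,d*.19)
im=read_camera("scene");cv2.imwrite("pics/m.png",im[:,:,::-1])
print([(np.round(x["at"],1),x["confidence"]) for x in tip_of("scene","blade_nose")])
cv2.imwrite("pics/m.png",cv2.resize(cv2.imread("pics/m.png")[120:270,140:340],None,fx=4,fy=4,interpolation=cv2.INTER_CUBIC))
E
```

```text
0.018984796439635646 [0.51576845 0.03182173 0.03533389] [-2.36668886  0.03035504  5.132629  ]
d5 act -0.0,-0.1 Fu -8.24 Fn -6.39 Fz 10.68 t6.57
d12 act 3.6,1.3 Fu -12.66 Fn -5.94 Fz 11.32 t6.96
d20 act 6.3,2.4 Fu -21.41 Fn -6.96 Fz 16.55 t7.38
[(array([214.7, 187.7]), 0.84), (array([304.7, 255. ]), 0.22)]
```

View pics/m.png

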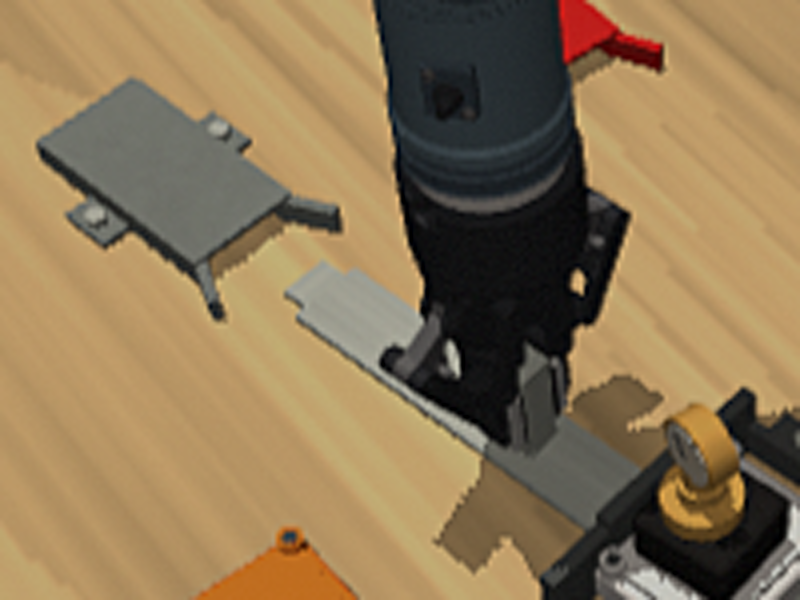

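The arm is compliant: it lags its command and presses down with about 16 N, which adds friction. Letting it settle, then relieving the vertical load.

```bash
python3 - <<'E'
from h import *
def rep(s):
    f=np.array(read_ft_force()); e=np.array(read_eef_pos()); g=e[:2]-LUG
    print(s,f"act {g@U*1e3:.2f},{g@N*1e3:.2f} z{e[2]*1e3:.2f} Fu {f[:2]@U:.2f} Fn {f[:2]@N:.2f} Fz {f[2]:.2f} tq {np.round(read_ft_torque(),2)} t{read_time_s():.2f} gap {read_finger_gap():.4f}")
rep("0");pause(.5);rep(".5")
p=LUG+U*.02+N*.0038
for z in(.037,.039,.041):
    movel([*p,z],speed=.02);pause(.2);rep(z)
    if read_ft_force()[2]<4: break
print(read_tcp_rot(),quat(A))
E
```

```text
0 act 6.27,2.38 z35.37 Fu -20.54 Fn -7.96 Fz 16.87 tq [3.21 1.84 0.19] t7.48 gap 0.0192
.5 act 6.30,2.38 z35.38 Fu -19.82 Fn -7.42 Fz 16.71 tq [3.29 1.89 0.12] t7.98 gap 0.0193
0.037 act 13.23,2.02 z35.41 Fu -8.81 Fn -0.95 Fz -2.20 tq [1.99 0.45 0.24] t8.43 gap 0.0195
[ 6.41476297e-01  7.67128977e-01  3.29778184e-04 -4.60270863e-03] [np.float64(0.6434558647337789), np.float64(0.7654832134930881), 0, 0]
```

```bash
cat > draw.py <<'E'
from h import *
import json,os
SF="st.json"
def load(): return json.load(open(SF)) if os.path.exists(SF) else dict(d=.02,l=.0038,z=.037)
def rd():
    f=np.array(read_ft_force()); e=np.array(read_eef_pos()); g=e[:2]-LUG
    return g@U,g@N,e[2],f[:2]@U,f[:2]@N,f[2]
def step(s,dd,latfun,speed=.03,q=None,settle=0):
    a=rd(); s['d']+=dd
    lt=latfun(a[0]+dd)
    s['l']+=np.clip(.5*(lt-a[1]),-.001,.001)
    fz=a[5]-1.5                       # aim at ~+1.5 N (light pressing down)
    s['z']+=np.clip(fz*1e-4,-.0004,.0006); s['z']=min(max(s['z'],.033),.042)
    p=LUG+U*s['d']+N*s['l']; movel([*p,s['z']],q,speed=speed)
    if settle: pause(settle)
    a=rd(); json.dump(s,open(SF,"w"))
    print("cmd %.1f,%.1f,%.1f"%(s['d']*1e3,s['l']*1e3,s['z']*1e3),"act %.1f,%.1f,%.1f F %.1f %.1f %.1f"%(*(1e3*np.array(a[:3])),*a[3:]),"t%.2f"%read_time_s())
    return a
E
python3 - <<'E'
from draw import *
s=load(); lat=lambda d:min(d/.045,1)*.0076
for i in range(12):
    a=step(s,.003,lat)
    if abs(a[3])>25 or abs(a[4])>12: print("force");break
    if a[0]>.04: break
E
```

```text
cmd 23.0,4.2,36.6 act 13.4,2.1,35.4 F -14.4 -4.0 3.7 t8.68
cmd 26.0,4.5,36.9 act 18.3,3.0,35.4 F -9.5 -1.5 -1.6 t8.93
cmd 29.0,4.8,36.5 act 19.1,3.2,35.4 F -13.9 -3.0 3.7 t9.18
cmd 32.0,5.1,36.8 act 24.4,3.8,35.4 F -10.5 -1.9 -2.4 t9.43
cmd 35.0,5.5,36.4 act 24.5,3.9,35.4 F -15.3 -4.0 5.4 t9.68
cmd 38.0,5.9,36.8 act 30.5,4.7,35.4 F -10.8 -2.1 -1.0 t9.93
cmd 41.0,6.4,36.5 act 30.6,4.7,35.4 F -14.7 -4.1 4.0 t10.18
cmd 44.0,6.8,36.8 act 35.9,5.6,35.4 F -11.2 -0.6 -1.2 t10.43
cmd 47.0,7.3,36.5 act 36.1,5.7,35.4 F -15.3 -3.9 6.3 t10.68
cmd 50.0,7.8,37.0 act 41.9,6.4,35.4 F -10.4 -0.5 -1.7 t10.93
```

```bash
python3 - <<'E'
from h import *
im=read_camera("scene")[:,:,::-1];t=read_camera("top")[:,:,::-1]
a=cv2.resize(im[120:270,140:340],(400,300),interpolation=cv2.INTER_CUBIC);b=cv2.resize(t[190:310,350:510],(400,300),interpolation=cv2.INTER_CUBIC)
cv2.imwrite("pics/m2.png",np.hstack([a,b]))
E
```

```text
(no output)
```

View pics/m2.png

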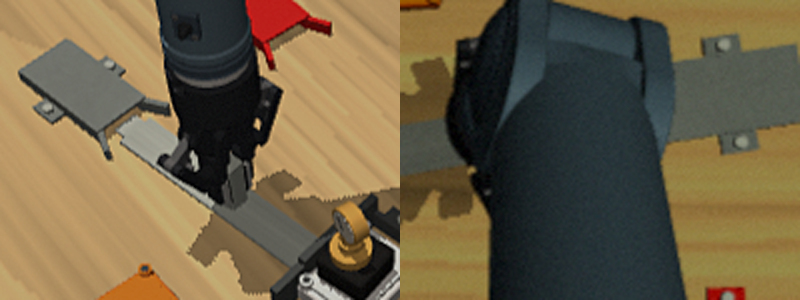

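Nose is in the mouth between the flares (left crop about (125,132)) and the stack is upright. Continuing.

```bash
python3 - <<'E'
from draw import *
s=load(); lat=lambda d:min(d/.045,1)*.0076
for i in range(22):
    a=step(s,.003,lat)
    if a[3]<-19 or abs(a[4])>9: print("force");break
    if a[0]>.093: break
E
```

```text
cmd 53.0,8.4,36.8 act 42.6,6.6,35.4 F -15.4 -2.8 4.1 t11.28
cmd 56.0,8.8,37.1 act 46.5,7.4,35.4 F -12.3 -1.8 -0.1 t11.53
cmd 59.0,9.0,36.9 act 49.1,7.8,35.4 F -13.1 -1.1 1.6 t11.78
cmd 62.0,8.9,36.9 act 52.2,8.0,35.4 F -12.9 -1.0 -0.7 t12.03
cmd 65.0,8.7,36.7 act 54.1,8.2,35.4 F -15.6 -1.5 1.6 t12.28
cmd 68.0,8.4,36.7 act 57.2,8.2,35.4 F -14.8 -0.7 1.2 t12.53
cmd 71.0,8.1,36.7 act 59.7,8.2,35.4 F -15.9 -0.1 0.4 t12.78
cmd 74.0,7.7,36.6 act 61.7,8.3,35.4 F -17.5 -0.5 2.0 t13.03
cmd 77.0,7.4,36.6 act 67.6,8.1,35.4 F -2.0 0.7 -3.5 t13.28
cmd 80.0,7.1,36.2 act 78.0,6.6,35.5 F -3.4 0.8 -2.5 t13.53
cmd 83.0,7.6,35.8 act 82.6,7.1,35.5 F -3.7 -0.4 -1.8 t13.78
cmd 86.0,7.9,35.5 act 87.0,7.5,35.4 F -2.9 0.4 -1.5 t14.03
cmd 89.0,7.9,35.2 act 89.6,8.0,35.4 F -2.6 -0.2 -0.3 t14.28
cmd 92.0,7.8,35.0 act 91.9,8.2,35.3 F -3.5 -0.9 1.9 t14.53
cmd 95.0,7.5,35.0 act 95.1,8.0,35.3 F -2.2 -0.3 2.2 t14.78
```

The stack dropped free at about 67 mm of travel and drag fell to around 3 N. Feeling for the stop now.

```bash
python3 - <<'E'
from draw import *
s=load(); lat=lambda d:.0079
for i in range(60):
    a=step(s,.0015,lat,speed=.02)
    if a[3]<-8: 
        pause(.15); b=rd(); print("chk",np.round(b,4))
        if b[3]<-7.5: break
    if abs(a[4])>8 or a[0]>.14: print("stop");break
E
```

```text
cmd 96.5,7.4,35.1 act 96.2,7.9,35.3 F -4.6 1.1 1.8 t15.03
cmd 98.0,7.4,35.1 act 97.6,7.8,35.3 F -4.1 0.6 2.3 t15.28
cmd 99.5,7.5,35.2 act 99.3,7.7,35.3 F -3.6 0.9 2.5 t15.53
cmd 101.0,7.6,35.3 act 101.0,7.6,35.3 F -4.3 1.0 1.9 t15.78
cmd 102.5,7.7,35.4 act 102.5,7.6,35.3 F -5.0 0.1 1.5 t16.03
cmd 104.0,7.9,35.4 act 104.0,7.7,35.3 F -4.8 0.6 1.8 t16.28
cmd 105.5,8.0,35.4 act 105.6,7.8,35.3 F -5.2 -0.1 2.1 t16.53
cmd 107.0,8.1,35.5 act 107.4,7.8,35.3 F -3.6 0.0 0.6 t16.78
cmd 108.5,8.1,35.4 act 108.5,7.9,35.3 F -4.7 -0.9 1.8 t17.03
cmd 110.0,8.1,35.4 act 110.3,8.0,35.3 F -4.3 0.4 0.1 t17.28
cmd 111.5,8.1,35.3 act 111.3,8.1,35.3 F -5.1 -0.2 2.8 t17.53
cmd 113.0,8.0,35.4 act 113.5,7.9,35.3 F -3.1 0.3 0.9 t17.78
cmd 114.5,8.0,35.3 act 114.7,7.9,35.3 F -3.9 0.8 0.6 t18.03
cmd 116.0,7.9,35.2 act 115.8,8.0,35.3 F -5.5 0.5 2.3 t18.28
cmd 117.5,7.9,35.3 act 117.7,7.9,35.3 F -4.0 0.2 1.1 t18.53
cmd 119.0,7.9,35.3 act 119.0,7.9,35.3 F -5.1 0.1 1.5 t18.78
cmd 120.5,7.8,35.3 act 120.5,7.9,35.3 F -4.2 0.2 2.2 t19.03
cmd 122.0,7.8,35.3 act 122.3,7.8,35.3 F -4.0 -0.6 1.7 t19.28
cmd 123.5,7.9,35.4 act 123.7,7.8,35.3 F -3.6 0.6 1.1 t19.53
cmd 125.0,7.9,35.3 act 125.0,7.9,35.3 F -5.3 0.5 2.2 t19.78
cmd 126.5,7.9,35.4 act 126.8,7.8,35.3 F -3.3 -0.3 1.1 t20.03
cmd 128.0,8.0,35.4 act 128.1,7.9,35.3 F -4.4 -0.3 -0.1 t20.28
cmd 129.5,8.0,35.2 act 128.9,8.0,35.3 F -6.0 -0.7 3.1 t20.53
cmd 131.0,8.0,35.4 act 131.3,7.9,35.3 F -3.8 -0.4 -0.3 t20.78
cmd 132.5,8.0,35.2 act 131.9,8.0,35.3 F -4.6 -0.9 2.5 t21.03
cmd 134.0,7.9,35.3 act 134.1,7.9,35.3 F -4.8 0.0 2.0 t21.28
cmd 135.5,7.9,35.3 act 135.7,7.9,35.3 F -3.7 0.1 1.2 t21.53
cmd 137.0,7.9,35.3 act 136.6,7.9,35.3 F -4.9 -0.1 1.4 t21.78
cmd 138.5,7.9,35.3 act 137.0,8.0,35.3 F -6.6 -0.7 3.6 t22.03
cmd 140.0,7.9,35.5 act 137.7,7.9,35.3 F -6.5 -1.4 3.2 t22.28
cmd 141.5,7.8,35.7 act 138.3,7.9,35.3 F -8.8 -0.9 3.9 t22.53
chk [ 1.3830e-01  7.9000e-03  3.5300e-02 -9.9834e+00 -5.6160e-01  2.6905e+00]
```

Contact at about 136.5 mm, with force rising steadily. Pressing slightly more, holding, easing and releasing.

```bash
python3 - <<'E'
from draw import *
s=load(); lat=lambda d:.0079
step(s,.002,lat,speed=.02)
for i in range(4): pause(.25); print(np.round(rd(),4))
for i in range(6):
    a=step(s,-.001,lat,speed=.02,settle=.1)
    if a[0]<.1377: break
cv2.imwrite("pics/x.png",read_camera("scene")[:,:,::-1])
move_gripper(.05); print(read_finger_gap(),np.round(rd(),4),read_time_s())
p=read_eef_pos(); movel([p[0],p[1],.25],speed=.12); pause(.3)
for n in("scene","top"):
    im=read_camera(n); cv2.imwrite(f"pics/r_{n}.png",im[:,:,::-1])
    for t in("blade","blade_tail","blade_nose","gauge"): print(n,t,[(np.round(d["at"],1),round(d["confidence"],2)) for d in tip_of(n,t)[:2]])
a=cv2.imread("pics/r_scene.png")[110:290,130:370];b=cv2.imread("pics/r_top.png")[190:310,270:430]
f=lambda i:cv2.resize(i,(400,300),interpolation=cv2.INTER_CUBIC)
cv2.imwrite("pics/r.png",np.hstack([f(a),f(b)]))
print(read_time_s())
E
```

```text
cmd 143.5,7.8,35.8 act 138.9,7.8,35.3 F -11.4 -1.3 4.1 t22.93
[ 1.39000e-01  7.80000e-03  3.53000e-02 -1.12646e+01 -1.10330e+00
  4.82560e+00]
[ 1.38900e-01  7.80000e-03  3.53000e-02 -1.16054e+01 -5.40300e-01
  3.82540e+00]
[ 1.38900e-01  7.90000e-03  3.54000e-02 -1.10361e+01 -1.17580e+00
  3.73250e+00]
[ 1.38900e-01  7.80000e-03  3.53000e-02 -1.06661e+01 -1.47810e+00
  3.87490e+00]
cmd 142.5,7.9,36.0 act 139.0,7.8,35.3 F -10.2 0.2 1.0 t24.28
cmd 141.5,7.9,36.0 act 138.9,7.8,35.3 F -8.0 -0.7 -0.1 t24.63
cmd 140.5,8.0,35.8 act 138.9,7.9,35.4 F -6.9 -0.7 0.5 t24.98
cmd 139.5,8.0,35.7 act 138.9,7.8,35.3 F -5.2 -0.5 -1.4 t25.33
cmd 138.5,8.0,35.4 act 138.9,7.8,35.3 F -2.6 0.1 -1.2 t25.68
cmd 137.5,8.1,35.2 act 138.5,7.9,35.3 F -0.9 -0.2 0.2 t26.03
0.05007822926070328 [ 0.138   0.0083  0.0353 -0.5001  0.3398 -0.9705] 26.4833
scene blade [(array([221.3, 194.3]), 0.62)]
scene blade_tail [(array([284.2, 240.7]), 0.84), (array([315.1, 257.4]), 0.72)]
scene blade_nose []
scene gauge [(array([314.8, 248. ]), 0.86)]
top blade [(array([423.6, 237.2]), 0.94)]
top blade_tail [(array([343.9, 247.9]), 0.73)]
top blade_nose [(array([305.2, 258.9]), 0.68)]
top gauge [(array([304.3, 254.7]), 0.62)]
29.225
```

View pics/r.png

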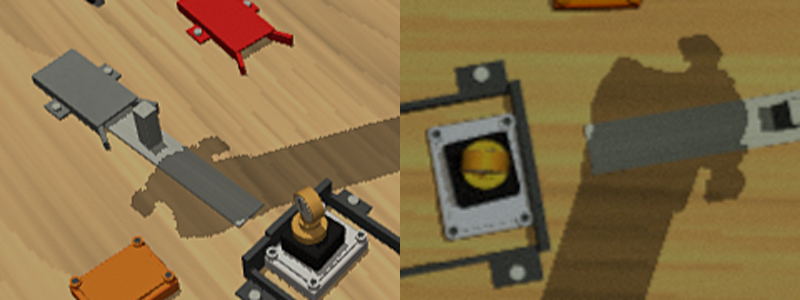

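Released view: the blade lies flat with its tail well beyond the fence (right crop about (590,148)) and its nose in the grey keeper. The stack is upright behind the fence and the spools stand. Handing in.

```bash
python3 - <<'E'
from h import *
e=atz("top",(423.6,237.2),0); s=atz("scene",(221.3,194.3),0)
for p in (e,s): g=p[:2]-LUG; print(g@U,g@N)
sign_off(); print(read_time_s())
E
```

```text
0.13923357525666322 0.006126762794817756
0.14093547582322236 0.006003221902310266
the job is handed in; nothing more can be done
the job is handed in; nothing more can be done
```

I drew the blade out by its lug, slid it into the grey keeper, pressed it on the stop and let go, then handed the job in. No verdict was reported.

- **Draw:** The keeper's axis lay about 8 mm to one side of the blade's, so I shifted the blade sideways during the first 45 mm. Early on the arm pressed down too hard and stuck, with about 20 N of drag. Raising the tool 2 mm cured that, though the blade still moved in small stick-slip steps.
- **Stack:** The drag fell from about 17 N to 3 N at about 67 mm of travel, when the stack came off the blade. That was earlier than the 88 mm in the text.
- **Stop:** The nose met the stop at about 136.5 mm of travel. That puts it roughly 118 mm into the keeper, against 117 mm at most in the text, which is within measuring error. I held it there for about 1 s at about 11 N on the wrist. After taking off sliding drag, that is an estimated 6–8 N on the stop. I then eased off and let go at about 26 s.

**Last checks:** The final picture shows the blade flat, its tail clear of the fence and its nose in the keeper. The stack is upright behind the fence and the part of the stand in view looks undisturbed. My last crop cut off the spools, so I last saw them all standing in the first pictures; nothing went near them after that.

The two cameras put the blade at 139 and 141 mm of travel, against about 138 mm by the arm, so they agree to within about 3 mm. The remaining contact force on the stop could not be measured after release. I only infer it from the spring still being compressed when I let go.

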